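# Find the marked slope on a crowned stud with a pendulum gauge

### The arm

A 6-joint arm with a two-finger parallel gripper is mounted at the origin on the work surface. World frame = base frame: x ahead of the robot, y to its left, z up, the work surface at z = 0. Lengths are in mm, angles in rad, forces in N, time in s.
With the tool pointing down it reaches from about 275 to 750 mm from the base axis. Payload 10.2 kg.
Tool frame: the origin (TCP) lies midway between the tips of the shut fingers; the grasp point (between the pads) lies 19 mm behind it; z points along the fingers, y is the direction in which the jaws open and shut (so a half turn about z gives the same grasp; the last joint's range is limited). The gripper opens to 85 mm and grips with 20 to 120 N. Pads are 22 mm wide; open, the fingers measure 114 mm over their backs; the gripper's body (76 mm by 85 mm) begins 54 mm behind the grasp point. The pads swing forward as they close: fully open they stand 13 mm farther back than shut.
Start: joints at [-1.425, 0.313, 1.498, -0, 1.331, -0.223], TCP at [189.248, -489.71, 231.294] pointing down, gripper open.
Joint ranges: [-2.94, 2.94], [-0.97, 2.17], [0.19, 2.56], [-1.23, 4.37], [0.02, 3.11], [-2.88, 2.88]. Speed limits (rad/s): [2.39, 2.39, 3.01, 3.14, 3.14, 3.14].

### API

Orientations are given as a unit quaternion [w, x, y, z].
In Python, from rig import ctrl gives the robot as it stands.
- The arm moves only by the tool carry_out, never from a script. Its argument "plan" is a list of rows, each a list of 3 entries, a list of its own where there are three numbers: the finger opening in mm, from 0 to 85.4, then the shift along the tool's x, y, z in mm, then the turn, a rotation vector about the tool's x, y, z in units of 6 degrees (1.0 is 6 degrees). In form: [[grip, [x, y, z], [ax, ay, az]], ...]. A call has 1 to 20 rows; each row shifts and turns the commanded pose from where the row before left it, along the tool's axes as they then stand; what a row does not reach is not made up. A row lasts 1/12 s, in which the tool goes at most 41.7 mm and 7.16 degrees, less where a joint would pass 70% of its speed; a pose out of reach is approached as far as the arm can. A call with a gripper value outside its range is refused whole. The fingers move at their own pace and stop on an object; "grip_force" is the grip in N (left out, the last holds). Time passes only in rows, so rows that do not move let the fingers close. It gives the time, the measured TCP pose, the force and the opening at its end, in the units of the state.
- ctrl.sense(): the state, without advancing time (a new reading comes with each control period).
- ctrl.capture(name): name is "scene" or "side" or "wrist"; returns a dict with "color" (384x512x3 uint8, blue, green, red), "range_z" (384x512 float32, mm along the optical axis (not along the pixel's ray), 0 where there is no reading), "fx", "fy", "cx", "cy" (pixels), "dist_coeffs" ([k1, k2, p1, p2, k3] as OpenCV has them; the pictures are not rectified), "cam_to_world" (4x4, takes a point from camera to world coordinates); the wrist camera has in their place "tool_from_camera" (4x4, takes a point from camera to tool coordinates, whose origin is the TCP and whose axes are the flange's). Camera axes: x right, y up, looking along -z (the intrinsics and any distortion apply to the point x, -y, -z); pixel columns grow to the right and rows downward; lengths in mm; the calibration is good to about 2 mm. A picture is of the moment at which its call begins: read the wrist's pose just before it.
- ctrl.finish_job(): hands the job in, once; it reports no verdict.
The state is a dict: "time_s": time; "joints": joint angles; "dq": joint speeds; "tau": joint torques, N m; "eef_pos": TCP position; "ee_rot": TCP orientation; "force": force on the tool from outside, world axes, zero at the start; "wrist_torque": the same for the moment, N m; "grip_width": opening from 0.0 (shut) to 1.0 (fully open).
Only numpy, scipy, OpenCV 4.12 (cv2) and the standard library are available. Lean on these libraries where they do the work, as an engineer would, in place of code of your own. Each camera call takes 0.05 s, during which the arm holds its last target.

### The job

Start the recorder by pushing its button fully down and letting it spring back up. Then pick up the angle gauge by its handle, set it level on top of the crowned stud block, lengthwise along the block, and rock it over until its swinging pointer settles on the dark mark tab of the dial. Finish while holding the gauge there: gripped, pressed onto the stud, pointer still on the mark; do not let go, and leave the other things on the bench where they are.

Things in the scene. Friction and masses are not known exactly. Their poses are not given: they have to be found in the camera images.
- gauge: Pendulum angle gauge, about 0.4 kg, upright on the bench. Origin: centre of the underside; z up, y along its length, x out of the dial face (away from the robot, within the yaw). Aluminium base bar 160 (y) x 30 (x) x 14 mm high; white dial plate 124 mm wide, 8 mm thick, up to 107 mm above the underside; black handle block on top, 22 mm thick (x), 54 mm long (y), from 105 to 149 mm.
- handle (a point): Centre of the gauge's black handle, 127 mm above the underside, on the gauge's z axis; grip it from above across its 22 mm thickness.
- pointer (a joint): Black hand with a round weight, 62 mm long, hung freely 94 mm above the gauge's underside; rad, 0 = straight down the dial. It hangs plumb and settles in about 1.5 s. At rest it reads the gauge's rotation about its own +x axis (right-hand rule): positive when the gauge's +y end is raised and the handle leans to its own -y side.
- mark (a joint): The mark: dark tab 9 mm wide, 14 mm long, on a thin stiff steel arm about the pointer's pivot; set at 0.2 to 0.4 rad and stays there. Same zero and sense as the pointer: the pointer is on the mark when both read the same. Seen on the dial, the tab lies to the gauge's -y side of straight down.
- pointer_tip (a point): Tip of the pointer, 62 mm from the pivot.
- mark_tab (a point): The point of the mark tab, 62 mm from the pivot, that the pointer's tip should settle on. The tab is 4.5 mm to either side of it.
- stud: Fixed stud block on edge, 38 mm wide (x), 130 mm long (y), screwed onto a flat joist offcut 140 x 170 x 38 mm (same body). Origin: on the bench under its centre, z up. The uneven top has six flats across the length, all tangent to a circle of radius 110 mm about the stud's x axis through its origin: a base lying on it at a tilt up to 0.5 has its underside 110-111 mm from the origin.
- crown (a point): Middle of the stud block's crown, 110 mm above the bench.
- recorder: Grey recorder box, fixed, 100 x 130 x 45 mm, origin at the centre of its underside; a dark window and one round push button are on its top.
- start (a joint): The recorder's start button, m: 0 up, 0.006 fully down (5 N), it springs back.
- start_top (a point): Centre of the top of the button's cap (28 mm across), pressed straight down.
- jar: clear glass screw-top jar, 60 mm across, 85 mm tall, a bystander to be left alone. Origin: centre of its underside.
- tape: roll of masking tape lying flat, 90 mm across, 36 mm tall, a bystander to be left alone. Origin: centre of its underside.
- screwdriver: screwdriver lying on the bench, a bystander to be left alone.
- brush: paint brush lying on the bench, a bystander to be left alone.
- shim: small flat wooden shim, 30 x 75 x 16 mm, a bystander to be left alone. Origin: centre of its underside.
- cup: white plastic cup, 72 mm across, 70 mm tall, a bystander to be left alone. Origin: centre of its underside.
Mind the look-alikes: they are no part of the job. Leave any purple look-alike of the recorder alone.

How it is judged:
By the outcome, as a careful person would: the job done as asked, in the order asked, and still so for the second after the job is handed in, while the arm keeps its last pose, push and grip.
It also fails if it takes over 62 s, if anything falls off the work surface, if the arm or the gripper's body presses on something with over 40 N, if the wrist force passes 120 N, or if a joint passes its speed limit or range.

## Working session

There is one attempt and no reset: what is moved stays moved. The work goes in short steps, Python scripts to look and compute and a tool call to move; the robot and the scene stay as the last step left them, time stands still between calls to the robot, and variables do not carry over. Pictures are saved under pics/ and viewed, and the job is handed in when it is done.

Besides the shell and the picture viewer there is one more tool, called after "Request:" as name(argument=value, ...), one argument or row to a line, values as JSON. carry_out: Moves the arm, as the interface text tells. Its arguments: {"type":"object","properties":{"plan":{"type":"array"},"grip_force":{"type":"number"}},"required":["plan"]}

```bash
ls; mkdir -p pics
cat > h.py <<'E'
import numpy as np, cv2
from rig import ctrl
from scipy.spatial.transform import Rotation as R
def cap(n,f):
    s=ctrl.sense(); c=ctrl.capture(n); cv2.imwrite('pics/'+f,c['color']); 
    import pickle; pickle.dump((s,c),open('pics/'+f+'.pkl','wb')); return s,c
def load(f):
    import pickle; return pickle.load(open('pics/'+f+'.pkl','rb'))
def T(s,c):
    if 'cam_to_world' in c: return np.array(c['cam_to_world'])
    q=s['ee_rot']; M=np.eye(4); M[:3,:3]=R.from_quat([q[1],q[2],q[3],q[0]]).as_matrix(); M[:3,3]=s['eef_pos']
    return M@np.array(c['tool_from_camera'])
def ray(s,c,uv):
    K=np.array([[c['fx'],0,c['cx']],[0,c['fy'],c['cy']],[0,0,1]],float)
    p=cv2.undistortPoints(np.array(uv,float).reshape(-1,1,2),K,np.array(c['dist_coeffs'],float)).reshape(-1,2)
    d=np.c_[p[:,0],-p[:,1],-np.ones(len(p))]
    M=T(s,c); return M[:3,3], d@M[:3,:3].T, d, M
def onz(s,c,uv,z):
    o,d,_,_=ray(s,c,uv); t=(z-o[2])/d[:,2]; return o+d*t[:,None]
def depthpts(s,c,uv):
    o,d,_,_=ray(s,c,uv); r=np.array([c['range_z'][int(round(v)),int(round(u))] for u,v in uv]); return o+d*r[:,None]
def cloud(s,c,mask=None):
    rz=c['range_z']; m=rz>0
    if mask is not None: m&=mask>0
    v,u=np.nonzero(m); o,d,_,_=ray(s,c,np.c_[u,v]); return o+d*rz[v,u][:,None], np.c_[u,v]
E
python3 - <<'E'
from h import *
for n in('scene','side','wrist'):
    s,c=cap(n,n+'0.png'); print(n,c['fx'],c['dist_coeffs'],T(s,c).round(2).tolist())
print(ctrl.sense())
a=[cv2.imread(f'pics/{n}0.png') for n in('scene','side','wrist')]
E
```

```text
pics
scene 418.6219420582061 [-0.14543726  0.          0.          0.          0.        ] [[0.13, -0.64, 0.76, 1433.87], [0.99, 0.08, -0.1, -222.54], [0.0, 0.76, 0.65, 868.58], [0.0, 0.0, 0.0, 1.0]]
side 353.12458078291985 [-0.03543291  0.          0.          0.          0.        ] [[-0.84, 0.33, -0.44, 59.02], [-0.55, -0.52, 0.66, 618.19], [-0.01, 0.79, 0.61, 752.65], [0.0, 0.0, 0.0, 1.0]]
wrist 321.33994182442007 [-0.02901324  0.          0.          0.          0.        ] [[0.36, 0.88, 0.31, 268.15], [-0.93, 0.34, 0.12, -459.09], [-0.0, -0.33, 0.95, 373.1], [0.0, 0.0, 0.0, 1.0]]
{'time_s': 0.15, 'joints': array([-1.42540123e+00,  3.13321766e-01,  1.49825401e+00, -2.17098853e-06,
        1.33100303e+00, -2.23380555e-01]), 'dq': array([-0.00052604, -0.00216236, -0.00330623,  0.00032743, -0.00089216,
        0.00126723]), 'tau': array([ 2.20241644e-03, -4.12370110e+01, -2.59793633e+01, -1.28125876e-04,
        3.28294722e-03,  2.65664005e-05]), 'eef_pos': array([ 189.21776822, -489.50974849,  230.86961032]), 'ee_rot': array([-4.92742441e-04,  9.83048507e-01,  1.83345002e-01,  1.81680064e-05]), 'force': array([0.27627666, 1.31786996, 0.90941507]), 'wrist_torque': array([ 0.01434266, -0.04279324,  0.01842474]), 'grip_width': 0.9998241190427495}
```

View pics/scene0.png

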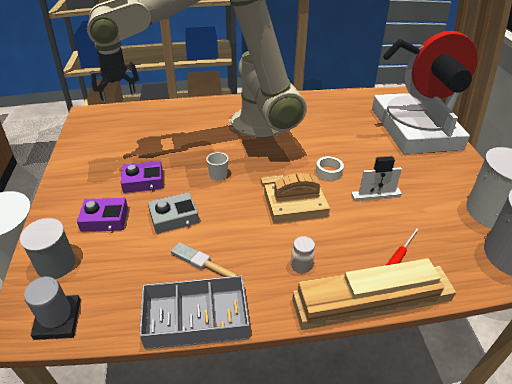

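View pics/side0.png

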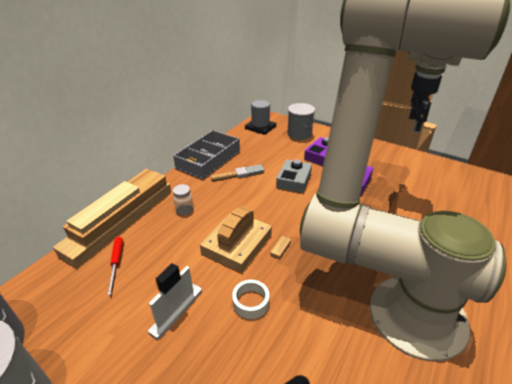

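View pics/wrist0.png

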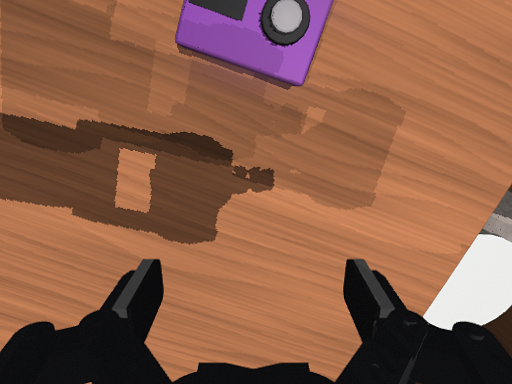

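The recorder candidates in the scene image are purple (142,176), purple (103,213) and grey (173,211). The grey one fits the description, and the other two are the purple look-alikes. The gauge is at (380,178), and the stud block on its joist is at (296,193), with the shim just behind it. I'll enlarge and measure these.

Run:
```python
from h import *
s,c=load('scene0.png'); im=c['color']
a=cv2.resize(im[185:240,135:215],(400,275),interpolation=cv2.INTER_CUBIC)
b=cv2.resize(im[145:225,255:415],(640,320),interpolation=cv2.INTER_CUBIC)
out=np.zeros((600,640,3),np.uint8); out[:275,:400]=a; out[278:598]=b
cv2.imwrite('pics/crop1.png',out)
ss,cs=load('side0.png'); 
cv2.imwrite('pics/crop2.png',cv2.resize(cs['color'][195:345,140:310],(680,600),interpolation=cv2.INTER_CUBIC))
for n,(s,c) in dict(scene=(s,c),side=(ss,cs)).items():
    P,uv=cloud(s,c); 
    m=(P[:,0]>250)&(P[:,0]<900)&(abs(P[:,1])<600)
    print(n,len(P), 'table z', np.median(P[m&(abs(P[:,2])<15)][:,2]))
    r=[(173,211),(182,204),(157,212),(296,180),(384,162),(380,190),(295,212)] if n=='scene' else [(297,167),(237,228),(168,277),(172,300)]
    print(np.c_[r,depthpts(s,c,r)].round(0))
```

```text
scene 195806 table z -1.157740992494496
[[ 173.  211.  535. -331.   43.]
 [ 182.  204.  509. -304.   44.]
 [ 157.  212.  535. -377.   45.]
 [ 296.  180.  518.   30.  109.]
 [ 384.  162.  511.  296.  145.]
 [ 380.  190.  498.  314.   23.]
 [ 295.  212.  574.   20.   35.]]
side 195773 table z -1.503042482876026
[[ 297.  167.  508. -345.   51.]
 [ 237.  228.  484.   59.   88.]
 [ 168.  277.  486.  312.  143.]
 [ 172.  300.  492.  312.   56.]]
```

View pics/crop1.png

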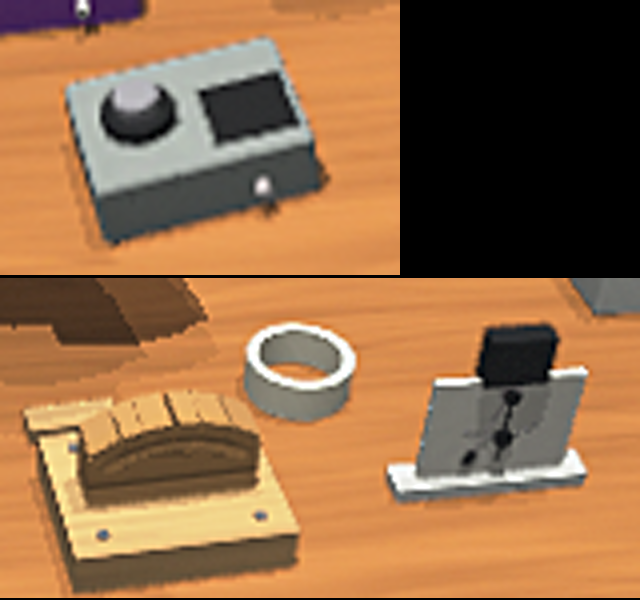

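View pics/crop2.png

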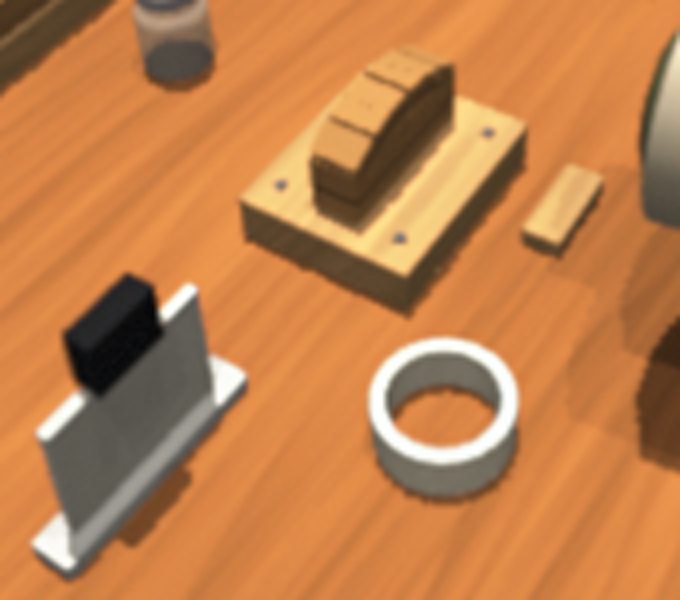

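The crop confirms the grey recorder, with its button on the image-left half at about (162,206). It also shows the gauge dial facing the scene camera, with the tab lower left of the pointer. Next are the exact poses.

Run:
```python
from h import *
D={n:load(n+'0.png') for n in('scene','side')}
cl={n:cloud(*D[n]) for n in D}
def box(n,lo,hi):
    P,uv=cl[n]; m=np.all((P>=lo)&(P<=hi),1); return P[m],uv[m]
def rect(P,name):
    r=cv2.minAreaRect(P[:,:2].astype(np.float32)); print(name,len(P),np.round(r[0],1),np.round(r[1],1),round(r[2],1),'ztop',np.percentile(P[:,2],[50,95]).round(1))
for n in D:
    print(n)
    rect(box(n,[420,230,118],[560,400,160])[0],'handle')
    P,_=box(n,[420,200,140],[560,400,160]); rect(P,'handletop')
    P,_=box(n,[400,200,5],[600,420,20]); rect(P,'gaugebase')
    P,_=box(n,[400,-60,50],[640,140,130]); rect(P,'stud')
    P,_=box(n,[400,-60,33],[640,140,45]); rect(P,'joist')
    P,_=box(n,[430,-450,38],[620,-240,50]); rect(P,'rec')
    P,uv=box(n,[430,-450,51],[620,-240,80]); rect(P,'btn'); print(uv.mean(0),P.mean(0),P[:,2].max())
```

```text
scene
handle 232 [498.5 303.4] [57.2 26.6] 85.5 ztop [139.5 150.1]
handletop 114 [498.6 303.6] [53.7 26.6] 85.4 ztop [147.5 150.6]
gaugebase 309 [511.2 284.8] [241.  135.1] 65.9 ztop [11.6 17.6]
stud 951 [506.7  36.9] [ 45.  131.8] 3.1 ztop [ 89.2 108.4]
joist 960 [507.7  37.4] [142.4 171.7] 1.7 ztop [36.3 41. ]
rec 890 [ 517.9 -334.4] [103.5 128.8] 14.4 ztop [43.  46.4]
btn 134 [ 527.3 -360.9] [36.  41.3] 4.5 ztop [57.7 66.2]
[162.28358209 206.54477612] [ 529.1049801  -359.66839187   58.9566075 ] 68.34816207953781
side
handle 408 [495.2 306.7] [24.9 55.1] 1.3 ztop [144.5 148.5]
handletop 241 [495.5 306.8] [24.6 53.9] 2.2 ztop [146.7 148.7]
gaugebase 538 [494.3 306.1] [ 31.3 160. ] 0.5 ztop [12.3 17.5]
stud 901 [503.4  38.4] [ 41.2 132.6] 2.6 ztop [ 92.3 108.4]
joist 1256 [503.2  38.6] [140.9 173.1] 2.7 ztop [36.5 39.6]
rec 528 [ 512.4 -333.6] [100.1 136.3] 13.2 ztop [43.5 46.4]
btn 75 [ 516.7 -356.9] [39.7 35.4] 28.0 ztop [57.6 66.9]
[296.45333333 163.13333333] [ 516.19136946 -354.64446464   59.29418992] 69.72690848273885
```

Request:
carry_out(
  plan=[
    [0,[15,0,0],[0,0,0]],
    [0,[30,0,0],[0,0,0]],
    [0,[30,0,0],[0,0,0]],
    [0,[30,0,0],[0,0,0]],
    [0,[30,0,0],[0,0,0]],
    [0,[30,0,0],[0,0,0]],
    [0,[30,0,0],[0,0,0]],
    [0,[30,0,10],[0,0,0]],
    [0,[30,0,20],[0,0,0]],
    [0,[25,0,20],[0,0,0]],
    [0,[15,0,20],[0,0,0]],
    [0,[5,0,10],[0,0,0]],
    [0,[0,0,0],[0,0,0]],
    [0,[0,0,0],[0,0,0]],
    [0,[0,0,0],[0,0,0]],
  ],
)

```text
time_s: 1.4
eef_pos: [468.5, -382.6, 152.7]
ee_rot: [0.001, 0.983, 0.183, 0.0]
force: [-0.3, -0.5, 0.2]
grip_width: 0.001
```

Run:
```python
from h import *
s,c=cap('wrist','w1.png'); print(s['time_s'],s['eef_pos'],s['ee_rot'],s['force'])
P,uv=cloud(s,c); m=(P[:,2]>51)&(P[:,2]<90)&(abs(P[:,0]-522)<40)&(abs(P[:,1]+357)<40)
print(P[m].mean(0),np.percentile(P[m],[1,99],axis=0), uv[m].mean(0))
```

```text
1.4 [ 468.54739945 -382.61415755  152.70579118] [9.10982170e-04 9.83148788e-01 1.82804509e-01 3.76801036e-04] [-0.3285615  -0.4859907   0.23220263]
[ 522.71029169 -359.69174271   60.83557428] [[ 501.63700187 -379.86598046   54.82354018]
 [ 542.02352642 -340.23884565   67.99310118]] [250.38117733 122.47856105]
```

View pics/w1.png

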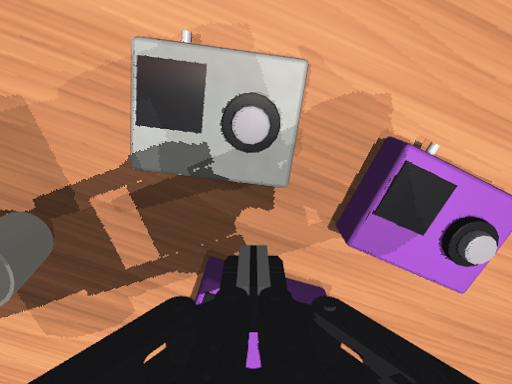

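The wrist view shows the grey recorder with its light cap at about (251,124) inside a black collar. A purple look-alike sits to the right at (450,230).

Run:
```python
from h import *
s,c=load('w1.png'); P,uv=cloud(s,c)
g=cv2.cvtColor(c['color'],cv2.COLOR_BGR2GRAY)
m=(g>130).astype(np.uint8); n,l,st,ce=cv2.connectedComponentsWithStats(m)
k=l[124,251]; print(st[k],ce[k]); 
p=onz(s,c,[ce[k]],67)[0]; print(p)
d=(P[:,2]>51)&(np.hypot(P[:,0]-p[0],P[:,1]-p[1])<10); print('ztop',np.percentile(P[d][:,2],[5,50,95]))
for r in(12,15,18): 
  d=(abs(np.hypot(P[:,0]-p[0],P[:,1]-p[1])-r)<1); print(r,np.median(P[d][:,2]))
q=s['ee_rot'];M=R.from_quat([*q[1:],q[0]]); print('tool delta',M.inv().apply(p-s['eef_pos']))
```

```text
[ 232  106   38   38 1107] [250.44534779 124.71906052]
[ 522.04456157 -360.03366109   67.        ]
ztop [65.67206217 66.67237298 67.85941661]
12 66.24205845177534
15 56.7483500248876
18 56.71499802514373
tool delta [58.00324233 -2.00720593 85.72574188]
```

Request:
carry_out(
  plan=[
    [0,[25,-1,10],[0,0,0]],
    [0,[25,-1,15],[0,0,0]],
    [0,[8,0,20],[0,0,0]],
    [0,[0,0,20],[0,0,0]],
    [0,[0,0,12],[0,0,0]],
    [0,[0,0,4],[0,0,0]],
    [0,[0,0,3],[0,0,0]],
    [0,[0,0,3],[0,0,0]],
    [0,[0,0,2],[0,0,0]],
    [0,[0,0,1],[0,0,0]],
    [0,[0,0,0],[0,0,0]],
    [0,[0,0,0],[0,0,0]],
  ],
)

```text
time_s: 2.45
eef_pos: [522.6, -359.5, 62.2]
ee_rot: [0.001, 0.983, 0.183, 0.0]
force: [-1.9, -2.0, 4.8]
grip_width: 0.001
```

Run:
```python
from h import *
s=ctrl.sense(); print(s['eef_pos'],s['force'])
```

```text
[ 522.55735084 -359.50457286   62.19753831] [-1.91822749 -2.01918361  4.76678495]
```

Request:
carry_out(
  plan=[
    [0,[0,0,1.5],[0,0,0]],
    [0,[0,0,1],[0,0,0]],
    [0,[0,0,0],[0,0,0]],
    [0,[0,0,0],[0,0,0]],
  ],
)

```text
time_s: 2.78
eef_pos: [522.7, -359.5, 60.9]
ee_rot: [0.001, 0.983, 0.183, 0.0]
force: [-6.6, -0.1, 15.9]
grip_width: -0.0
```

Request:
carry_out(
  plan=[
    [0,[0,0,-5],[0,0,0]],
    [0,[0,0,-15],[0,0,0]],
    [40,[0,0,-30],[0,0,0]],
    [85,[0,0,-35],[0,0,0]],
    [85,[0,0,-35],[0,0,0]],
    [85,[0,0,-25],[0,0,0]],
    [85,[0,0,-10],[0,0,0]],
    [85,[0,0,0],[0,0,0]],
  ],
)

```text
time_s: 3.45
eef_pos: [523.2, -358.9, 215.7]
ee_rot: [0.001, 0.983, 0.184, 0.001]
force: [0.8, -0.4, 0.4]
grip_width: 0.847
```

Run:
```python
from h import *
s,c=cap('wrist','w2.png'); print(s['time_s'],s['eef_pos'],s['force'],s['joints'])
P,uv=cloud(s,c); d=(P[:,2]>40)&(np.hypot(P[:,0]-522,P[:,1]+360)<10); print('ztop',d.sum(),np.percentile(P[d][:,2],[5,50,95]))
tx=R.from_quat([*s['ee_rot'][1:],s['ee_rot'][0]])
# target view pose
a=np.radians(30)
Rt=np.c_[[np.cos(a),0,-np.sin(a)],[0,-1,0],[-np.sin(a),0,-np.cos(a)]]
rv=(tx.inv()*R.from_matrix(Rt)).as_rotvec(); print('turn deg',np.degrees(rv), 'units', np.degrees(rv)/6)
print('shift', tx.inv().apply(np.array([560,306,205])-s['eef_pos']))
```

```text
3.45 [ 523.19491549 -358.94532229  215.74254698] [ 0.81216577 -0.43037085  0.43062514] [-7.85886544e-01  5.68024716e-01  1.15864639e+00  5.81716118e-04
  1.41112145e+00  4.15700965e-01]
ztop 336 [65.65001483 66.80547858 67.89557311]
turn deg [  5.69508273 -29.80642585  20.62125713] units [ 0.94918046 -4.96773764  3.43687619]
shift [ 274.21267595 -606.91226569    9.33853795]
```

The button sprang back: its top reads 66.8 mm again, after bottoming at about 61 mm with 16 N. Now I'll move over for a close view of the dial.

Request:
carry_out(
  plan=[
    [85,[0,-5,0],[0,0,0.88]],
    [85,[0,-10,0],[0,0,0.88]],
    [85,[2,-20,0],[0,0,0.88]],
    [85,[2,-30,0],[0,0,0.88]],
    [85,[2,-38,0],[0,0,0]],
    [85,[2,-38,0],[0,0,0]],
    [85,[2,-38,0],[0,0,0]],
    [85,[2,-38,0],[0,0,0]],
    [85,[2,-38,0],[0,0,0]],
    [85,[2,-38,0],[0,0,0]],
    [85,[2,-38,0],[0,0,0]],
    [85,[2,-38,0],[0,0,0]],
    [85,[2,-38,0],[0,0,0]],
    [85,[2,-38,0],[0,0,0]],
    [85,[2,-38,0],[0,0,0]],
    [85,[2,-38,0],[0,0,0]],
    [85,[2,-38,0],[0,0,0]],
    [85,[2,-38,0],[0,0,0]],
    [85,[2,-38,0],[0,0,0]],
    [85,[2,-25,10],[0,0,0]],
  ],
)

```text
time_s: 5.17
eef_pos: [546.5, 304.0, 202.5]
ee_rot: [-0.0, 1.0, 0.001, -0.001]
force: [0.7, -0.0, 1.0]
grip_width: 0.994
```

Request:
carry_out(
  plan=[
    [85,[0,0,0],[0,-1,0]],
    [85,[0,0,0],[0,-1,0]],
    [85,[0,0,0],[0,-1,0]],
    [85,[0,0,0],[0,-1,0]],
    [85,[0,0,0],[0,-1,0]],
    [85,[0,0,0],[0,0,0]],
    [85,[0,0,0],[0,0,0]],
  ],
)

```text
time_s: 5.75
eef_pos: [547.4, 300.4, 200.2]
ee_rot: [0.001, 0.966, -0.0, -0.26]
force: [-0.4, -0.7, 0.4]
grip_width: 0.994
```

Run:
```python
from h import *
s,c=cap('wrist','w3.png'); print(s['time_s'],s['eef_pos'],s['ee_rot'],s['joints'])
```

```text
5.75 [547.36842937 300.40328712 200.19373038] [ 5.30312967e-04  9.65616487e-01 -4.15866417e-04 -2.59969892e-01] [0.26073484 0.87114862 0.76009983 0.14314453 2.01768996 1.86083464]
```

View pics/w3.png

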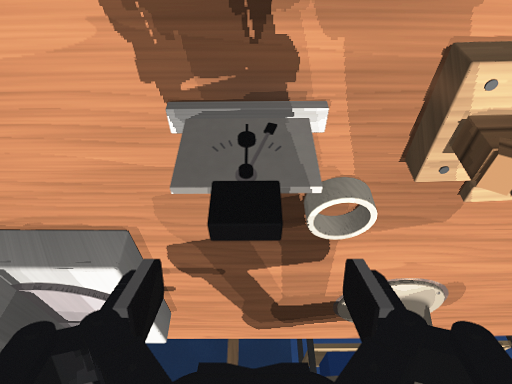

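The dial reads clearly in this view: pivot at about (246,171), pointer tip at (247,125) and dark tab at (271,129).

Run:
```python
from h import *
s,c=load('w3.png'); P,uv=cloud(s,c); im=c['color']
cv2.imwrite('pics/w3c.png',cv2.resize(im[95:250,160:335],(700,620)[:2],interpolation=cv2.INTER_CUBIC)[:600])
# gauge plane fits
def rect(P,name):
    r=cv2.minAreaRect(P[:,:2].astype(np.float32)); print(name,len(P),np.round(r[0],1),np.round(r[1],1),round(r[2],2),np.percentile(P[:,2],[5,50,95]).round(1))
near=(abs(P[:,0]-497)<45)&(abs(P[:,1]-306)<95)
rect(P[near&(P[:,2]>140)&(P[:,2]<155)],'handletop'); rect(P[near&(P[:,2]>8)&(P[:,2]<18)],'base')
d=near&(P[:,2]>25)&(P[:,2]<100)
Q=P[d]; A=np.c_[Q[:,1],np.ones(len(Q))]; 
for _ in range(3):
    k=np.linalg.lstsq(A,Q[:,0],rcond=None)[0]; r=Q[:,0]-A@k; m=abs(r)<2.5; Q=Q[m];A=A[m]
print('face x=a*y+b',k,'at y=306',k@[306,1],len(Q))
g=cv2.cvtColor(im,cv2.COLOR_BGR2GRAY)
for n,(x0,y0,x1,y1) in dict(pivot=(237,163,256,179),tab=(262,121,280,139),weight=(237,130,257,148)).items():
    m=(g[y0:y1,x0:x1]<45); v,u=np.nonzero(m); print(n,m.sum(),u.mean()+x0,v.mean()+y0)
```

```text
handletop 1890 [497.8 306.4] [23.2 53.1] 0.1 [141.3 148.5 149.4]
base 2831 [497.6 306.6] [ 30.9 159.7] 0.04 [ 9.5 13.6 16.1]
face x=a*y+b [-5.53359371e-03  5.02537302e+02] at y=306 500.84402241092664 7041
pivot 188 245.5372340425532 170.7659574468085
tab 100 270.18 128.08
weight 243 246.13991769547326 138.76131687242798
```

View pics/w3c.png

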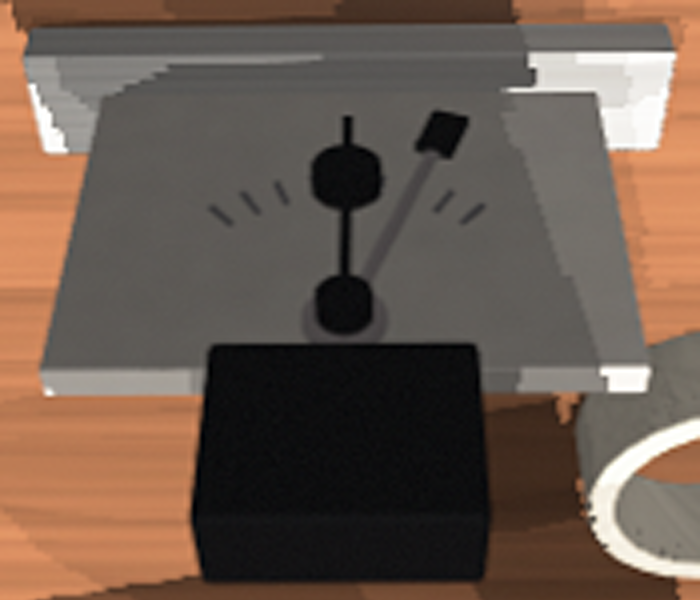

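Run:
```python
from h import *
s,c=load('w3.png')
o,d,_,_=ray(s,c,[(245.5,170.8),(270.2,128.1),(246.1,138.8),(246.8,124)])
for x in(501,503,505,508):
    t=(x-o[0])/d[:,0]; p=(o+d*t[:,None])[:,1:]; 
    v=p-[p[0,0],94]; print(x,p.round(1).tolist(),'ang',np.arctan2(-v[1:,0],-v[1:,1]).round(3),np.linalg.norm(v[1:],axis=1).round(1))
```

```text
501 [[307.0, 88.8], [284.1, 30.8], [307.0, 46.8], [306.7, 24.3]] ang [ 0.347 -0.001  0.004] [67.2 47.2 69.7]
503 [[306.9, 90.8], [284.3, 33.4], [307.0, 49.2], [306.6, 27.0]] ang [ 0.357 -0.001  0.005] [64.7 44.8 67. ]
505 [[306.8, 92.8], [284.5, 36.0], [306.9, 51.7], [306.5, 29.7]] ang [ 0.368 -0.001  0.005] [62.1 42.3 64.3]
508 [[306.7, 95.8], [284.7, 40.0], [306.8, 55.4], [306.4, 33.7]] ang [ 0.387 -0.002  0.005] [58.4 38.6 60.3]
```

The mark is at about 0.366 rad; using the 62 mm radius puts the tab plane at x≈505. The gauge centre is (497.5, 306.5) with yaw ≈ 0. Next I need a close look at the stud.

Request:
carry_out(
  plan=[
    [85,[0,20,0],[0,0,0]],
    [85,[0,38,0],[0,0,0]],
    [85,[0,38,0],[0,0,0]],
    [85,[0,38,0],[0,0,0]],
    [85,[0,38,0],[0,0,0]],
    [85,[0,38,0],[0,0,0]],
    [85,[0,30,0],[0,0,0]],
    [85,[0,20,0],[0,0,0]],
    [85,[0,0,0],[0,0,0]],
    [85,[0,0,0],[0,0,0]],
  ],
)

```text
time_s: 6.63
eef_pos: [546.9, 40.5, 204.6]
ee_rot: [0.0, 0.966, -0.0, -0.257]
force: [-1.0, 0.3, -0.2]
grip_width: 0.995
```

Run:
```python
from h import *
s,c=cap('wrist','w4.png'); print(s['time_s'],s['eef_pos'],s['ee_rot'])
P,uv=cloud(s,c)
def rect(P,name):
    r=cv2.minAreaRect(P[:,:2].astype(np.float32)); print(name,len(P),np.round(r[0],1),np.round(r[1],1),round(r[2],2),np.percentile(P[:,2],[5,50,95]).round(1))
n=(abs(P[:,0]-505)<100)&(abs(P[:,1]-38)<100)
rect(P[n&(P[:,2]>48)&(P[:,2]<125)],'stud'); J=P[n&(P[:,2]>34)&(P[:,2]<42)]; rect(J,'joist')
t=n&(P[:,2]>80)&(P[:,2]<125)&(abs(P[:,0]-505)<22); Q=P[t]
for y in range(-30,106,8):
    k=abs(Q[:,1]-y)<4
    if k.sum()>20: print(y,k.sum(),Q[k][:,0].min().round(1),Q[k][:,0].max().round(1),np.median(Q[k][:,2]).round(1))
```

```text
6.6333 [546.94641539  40.52987205 204.64548274] [ 1.54264532e-04  9.66338553e-01 -1.72391886e-04 -2.57273681e-01]
stud 11500 [506.   39.3] [ 40.3 130.2] 2.56 [ 53.9  93.5 109.5]
joist 12966 [506.3  39.5] [140.5 170.2] 2.15 [36.4 37.6 39. ]
-22 294 488.5 527.0 91.1
-14 368 489.0 527.0 95.1
-6 461 487.9 527.0 98.9
2 487 487.6 527.0 102.6
10 533 487.5 526.7 105.0
18 574 487.6 526.6 107.5
26 573 486.9 526.3 108.4
34 552 486.1 525.9 103.6
42 572 486.3 525.3 107.6
50 579 485.6 525.2 108.8
58 574 485.6 525.0 108.1
66 532 485.1 524.8 105.9
74 508 485.0 524.1 103.7
82 450 484.2 523.7 99.7
90 406 483.9 524.1 96.3
98 359 483.2 523.3 92.3
```

View pics/w4.png

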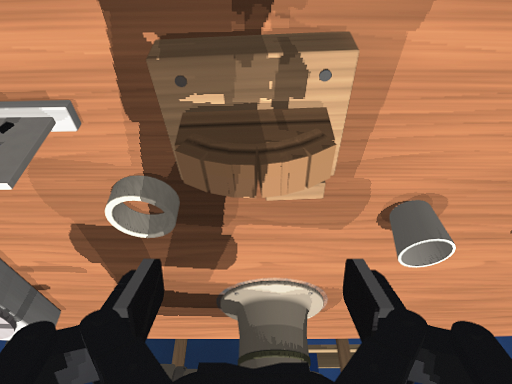

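Stud centre is about (505.7, 39), crown about 110 mm, yaw about 2.3° counterclockwise. I'll go back to the gauge and turn for the grasp.

Request:
carry_out(
  plan=[
    [85,[0,-20,0],[0,1,0]],
    [85,[0,-38,0],[0,1,0]],
    [85,[0,-38,0],[0,1,0]],
    [85,[0,-38,0],[0,1,0]],
    [85,[0,-38,0],[0,1,0]],
    [85,[-20,-38,0],[0,0,0]],
    [85,[-20,-35,0],[0,0,0]],
    [85,[-8,-20,0],[0,0,0]],
    [85,[0,0,0],[0,0,-1]],
    [85,[0,0,0],[0,0,-1]],
    [85,[0,0,0],[0,0,-1]],
    [85,[0,0,0],[0,0,-1]],
    [85,[0,0,0],[0,0,-1]],
    [85,[0,0,0],[0,0,-1]],
    [85,[0,0,0],[0,0,-1]],
    [85,[0,0,0],[0,0,-1]],
    [85,[0,0,0],[0,0,-1]],
    [85,[0,0,0],[0,0,-1]],
    [85,[0,0,0],[0,0,-1]],
    [85,[0,0,0],[0,0,-1]],
  ],
)

```text
time_s: 8.35
eef_pos: [498.8, 306.0, 204.2]
ee_rot: [0.0, 0.807, 0.591, 0.001]
force: [-0.6, 0.2, 0.2]
grip_width: 0.994
```

Request:
carry_out(
  plan=[
    [85,[0,0,0],[0,0,-1]],
    [85,[0,0,0],[0,0,-1]],
    [85,[0,0,0],[0,0,-1]],
    [85,[0,0,0],[0,0,0]],
    [85,[0,0,0],[0,0,0]],
  ],
)

```text
time_s: 8.77
eef_pos: [499.1, 305.5, 204.1]
ee_rot: [0.0, 0.708, 0.707, 0.0]
force: [-1.4, -1.2, 0.4]
grip_width: 0.998
```

Run:
```python
from h import *
s,c=cap('wrist','w5.png'); print(s['time_s'],s['eef_pos'],s['joints'])
M=R.from_quat([*s['ee_rot'][1:],s['ee_rot'][0]]);print(M.as_matrix().round(3))
P,uv=cloud(s,c)
r=cv2.minAreaRect(P[(abs(P[:,2]-148)<6)&(abs(P[:,0]-497)<40)&(abs(P[:,1]-306)<50)][:,:2].astype(np.float32)); print(r)
print(M.inv().apply(np.array([497.5,306.5,110])-s['eef_pos']))
```

```text
8.7667 [499.13394123 305.51036345 204.09052539] [3.49101948e-01 4.65592709e-01 1.34977745e+00 2.07030412e-04
 1.32522345e+00 3.50176017e-01]
[[ 0.001  1.     0.001]
 [ 1.    -0.001  0.001]
 [ 0.001  0.001 -1.   ]]
((496.5457458496094, 307.1311340332031), (22.036008834838867, 53.751800537109375), 0.44253137707710266)
[ 0.93779807 -1.71686453 94.08957979]
```

View pics/w5.png

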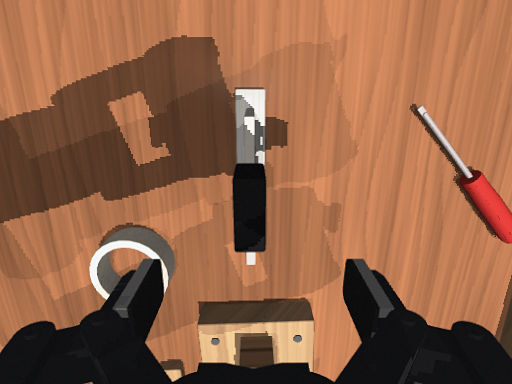

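The handle is centred between the fingers, and the tape on the left sits well below finger height. Descend and grip.

Request:
carry_out(
  plan=[
    [85,[1,-2,15],[0,0,0]],
    [85,[0,0,25],[0,0,0]],
    [85,[0,0,25],[0,0,0]],
    [85,[0,0,19],[0,0,0]],
    [60,[0,0,10],[0,0,0]],
    [40,[0,0,0],[0,0,0]],
    [30,[0,0,0],[0,0,0]],
    [24,[0,0,0],[0,0,0]],
    [15,[0,0,0],[0,0,0]],
    [15,[0,0,0],[0,0,0]],
    [15,[0,0,0],[0,0,0]],
    [15,[0,0,0],[0,0,0]],
  ],
  grip_force=110,
)

```text
time_s: 9.82
eef_pos: [498.3, 305.8, 111.3]
ee_rot: [0.0, 0.707, 0.707, 0.001]
force: [-1.6, -0.3, 6.0]
grip_width: 0.247
```

Request:
carry_out(
  plan=[
    [15,[0,0,-5],[0,0,0]],
    [15,[0,0,-15],[0,0,0]],
    [15,[0,0,-25],[0,0,0]],
    [15,[0,0,-30],[0,0,0]],
    [15,[0,0,-30],[0,0,0]],
    [15,[0,0,-25],[0,0,0]],
    [15,[-10,0,-10],[0,0,0]],
    [15,[-20,1,0],[0,0,0]],
    [15,[-27,1,0],[0,0,0]],
    [15,[-30,1,0],[0,0,0]],
    [15,[-30,1,0],[0,0,0]],
    [15,[-30,1,0],[0,0,0]],
    [15,[-30,1,0],[0,0,0]],
    [15,[-30,1,0],[0,0,0]],
    [15,[-28,1,0],[0,0,0]],
    [15,[-20,0,0],[0,0,0]],
    [15,[-12,0,0],[0,0,0]],
    [15,[0,0,0],[0,0,-0.38]],
    [15,[0,0,0],[0,0,0]],
    [15,[0,0,0],[0,0,0]],
  ],
)

```text
time_s: 11.48
eef_pos: [505.6, 38.6, 249.3]
ee_rot: [-0.001, 0.693, 0.721, -0.0]
force: [-0.4, 0.7, -4.9]
grip_width: 0.241
```

Run:
```python
from h import *
for n in('scene','side'):
    s,c=cap(n,n+'2.png'); P,uv=cloud(s,c)
    B=P[(P[:,2]>128)&(P[:,2]<165)&(abs(P[:,0]-507)<60)&(abs(P[:,1]-38)<110)]
    r=cv2.minAreaRect(B[:,:2].astype(np.float32)); print(n,r,np.percentile(B[:,2],[2,10,50]))
print(s['time_s'],s['eef_pos'],s['force'],s['grip_width'])
M=R.from_quat([*s['ee_rot'][1:],s['ee_rot'][0]]);print(M.as_matrix().round(3))
a=cv2.imread('pics/scene2.png')[110:230,220:380]; b=cv2.imread('pics/side2.png')[110:270,160:310]
cv2.imwrite('pics/c3.png',np.hstack([cv2.resize(a,(400,300),interpolation=2),cv2.resize(b,(400,300),interpolation=2)]))
```

```text
scene ((507.0429382324219, 37.52576446533203), (33.73101043701172, 162.18203735351562), 2.573404312133789) [137.32081945 141.11317527 150.233387  ]
side ((501.3938903808594, 39.287574768066406), (30.4598388671875, 160.5839080810547), 1.6949048042297363) [137.9353448  141.36456003 150.4719099 ]
11.5333 [505.67653289  38.83145428 249.38821543] [-0.25186252  0.15093922 -5.68350376] 0.2453024217175663
[[-0.039  0.999 -0.001]
 [ 0.999  0.039  0.   ]
 [ 0.    -0.001 -1.   ]]
```

View pics/c3.png

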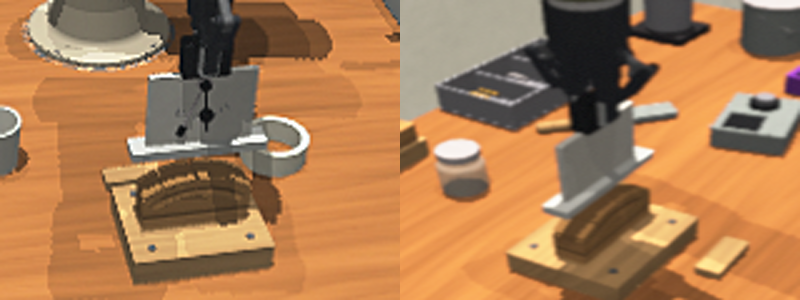

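The gauge hangs level over the stud and is centred to about 1 mm. Lowering it now.

Request:
carry_out(
  plan=[
    [15,[0,1,6],[0,0,0]],
    [15,[0,0,10],[0,0,0]],
    [15,[0,0,6],[0,0,0]],
    [15,[0,0,3],[0,0,0]],
    [15,[0,0,2],[0,0,0]],
    [15,[0,0,1],[0,0,0]],
    [15,[0,0,1],[0,0,0]],
    [15,[0,0,0],[0,0,0]],
    [15,[0,0,0],[0,0,0]],
  ],
)

```text
time_s: 12.33
eef_pos: [506.9, 38.5, 221.5]
ee_rot: [0.0, 0.693, 0.721, 0.0]
force: [-4.2, 0.2, 4.1]
grip_width: 0.25
```

Request:
carry_out(
  plan=[
    [15,[0,0,0],[0,0,0]],
    [15,[0,0,0],[0,0,0]],
    [15,[0,0,0],[0,0,0]],
    [15,[0,0,0],[0,0,0]],
    [15,[0,0,0],[0,0,0]],
    [15,[0,0,0],[0,0,0]],
    [15,[-5.8,0,0.1],[0,0.25,0]],
    [15,[-5.8,0,0.1],[0,0.25,0]],
    [15,[-5.8,0,0.1],[0,0.25,0]],
    [15,[-5.8,0,0.1],[0,0.25,0]],
    [15,[-5.8,0,0.1],[0,0.25,0]],
    [15,[-5.8,0,0.1],[0,0.25,0]],
    [15,[-5.8,0,0.1],[0,0.25,0]],
    [15,[0,0,0],[0,0,0]],
    [15,[0,0,0],[0,0,0]],
  ],
)

```text
time_s: 13.58
eef_pos: [509.6, -1.8, 217.9]
ee_rot: [-0.065, 0.69, 0.718, 0.065]
force: [0.1, 3.2, 5.3]
grip_width: 0.241
```

```bash
cat > chk.py <<'E'
from h import *
import sys
s,c=cap('scene',sys.argv[1]+'s.png'); s2,c2=cap('side',sys.argv[1]+'d.png')
M=R.from_quat([*s['ee_rot'][1:],s['ee_rot'][0]]).as_matrix(); z=-M[:,2]
print(s['time_s'],s['eef_pos'].round(1),'F',s['force'].round(1),'T',s['wrist_torque'].round(2),'tilt',np.arctan2(-z[1],z[2]).round(4),'z',z.round(3))
o=np.array([505.7,39,0]); v=s['eef_pos']-o; print('along normal',v@z,'lateral y',v@M[:,0])
a=cv2.resize(c['color'][120:220,240:360],None,fx=5,fy=5,interpolation=2); cv2.imwrite('pics/'+sys.argv[1]+'z.png',a)
E
python3 chk.py r1
```

```text
13.5833 [509.6  -1.8 217.9] F [0.1 3.2 5.3] T [1.07 0.09 0.01] tilt 0.1845 z [ 0.004 -0.183  0.983]
along normal 221.70377889690576 lateral y -0.2986188832680668
```

View pics/r1z.png

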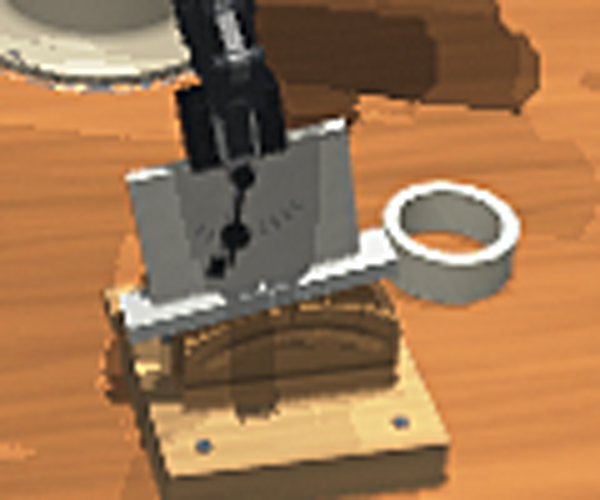

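Request:
carry_out(
  plan=[
    [15,[-5.8,0,0.1],[0,0.25,0]],
    [15,[-5.8,0,0.1],[0,0.25,0]],
    [15,[-5.8,0,0.1],[0,0.25,0]],
    [15,[-5.8,0,0.1],[0,0.25,0]],
    [15,[-5.8,0,0.1],[0,0.25,0]],
    [15,[-5.8,0,0.1],[0,0.25,0]],
    [15,[-5.8,0,0.1],[0,0.25,0]],
    [15,[0,0,0],[0,0,0]],
    [15,[0,0,0],[0,0,0]],
    [15,[0,0,0],[0,0,0]],
    [15,[0,0,0],[0,0,0]],
    [15,[0,0,0],[0,0,0]],
    [15,[0,0,0],[0,0,0]],
    [15,[0,0,0],[0,0,0]],
    [15,[0,0,0],[0,0,0]],
    [15,[0,0,0],[0,0,0]],
    [15,[0,0,0],[0,0,0]],
    [15,[0,0,0],[0,0,0]],
    [15,[0,0,0],[0,0,0]],
    [15,[0,0,0],[0,0,0]],
  ],
)

```text
time_s: 15.35
eef_pos: [511.0, -41.1, 206.5]
ee_rot: [-0.13, 0.681, 0.709, 0.127]
force: [0.4, 0.2, 5.7]
grip_width: 0.244
```

Request:
carry_out(
  plan=[
    [15,[0,0,0],[0,0,0]],
    [15,[0,0,0],[0,0,0]],
    [15,[0,0,0],[0,0,0]],
    [15,[0,0,0],[0,0,0]],
    [15,[0,0,0],[0,0,0]],
    [15,[0,0,0],[0,0,0]],
    [15,[0,0,0],[0,0,0]],
    [15,[0,0,0],[0,0,0]],
  ],
)

```text
time_s: 16.02
eef_pos: [511.0, -41.1, 206.5]
ee_rot: [-0.13, 0.681, 0.709, 0.127]
force: [0.1, 0.7, 5.9]
grip_width: 0.243
```

```bash
python3 chk.py r2
```

```text
16.0167 [511.  -41.1 206.5] F [0.1 0.7 5.9] T [ 0.61 -0.08  0.01] tilt 0.3658 z [ 0.011 -0.358  0.934]
along normal 221.58480224599674 lateral y -1.0719996143059605
```

View pics/r2z.png

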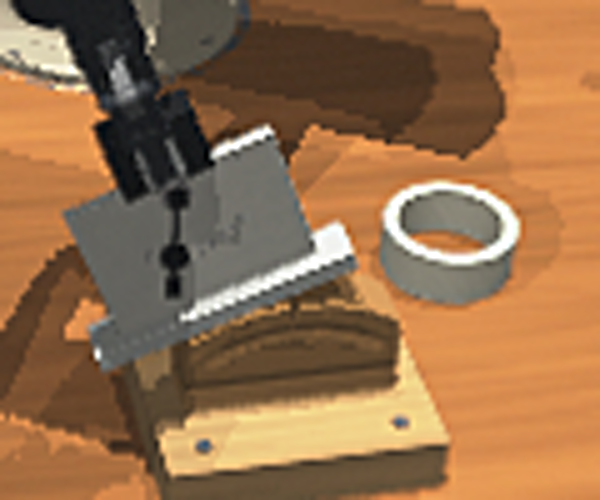

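The pointer weight at crop (175,256) and the tab at (174,288) line up below the pivot at (178,197). I'll quantify that against true plumb.

```bash
cat > al.py <<'E'
from h import *
import sys
s,c=load(sys.argv[1]+'s.png'); g=cv2.cvtColor(c['color'],cv2.COLOR_BGR2GRAY).astype(float)
z=cv2.resize(g[120:220,240:360],None,fx=5,fy=5,interpolation=cv2.INTER_CUBIC)
def cen(x0,y0,x1,y1,th=60):
    w=np.clip(90-z[y0:y1,x0:x1],0,60); yy,xx=np.mgrid[y0:y1,x0:x1]
    u=(w*xx).sum()/w.sum(); v=(w*yy).sum()/w.sum(); return (u+.5)/5-.5+240,(v+.5)/5-.5+120
pv=cen(166,186,194,208); wt=cen(158,242,194,270); tb=cen(160,276,190,300)
print(pv,wt,tb)
M=R.from_quat([*s['ee_rot'][1:],s['ee_rot'][0]]).as_matrix()
nx=M[:,1]  # gauge x
cen0=s['eef_pos']+M[:,2]*111.3-nx*1+M[:,0]*.8   # underside centre
o,d,_,_=ray(s,c,[pv,wt,tb])
for off in(8,10):
    p0=cen0+nx*off; t=((p0-o)@nx)/(d@nx); Q=o+d*t[:,None]
    y=Q@M[:,0]; zz=-(Q@M[:,2]); ref=(cen0@M[:,0],-(cen0@M[:,2]))
    y-=ref[0]; zz-=ref[1]
    print(off,'gauge coords',np.c_[y,zz].round(1).tolist(),'ang weight',np.arctan2(-(y[1]-y[0]),-(zz[1]-zz[0])).round(3),'tab',np.arctan2(-(y[2]-y[0]),-(zz[2]-zz[0])).round(3))
E
python3 al.py r2
python3 - <<'E'
import cv2,sys
sys.path.insert(0,'.')
from h import *
c=load('r2s.png')[1]['color']; cv2.imwrite('pics/r2zz.png',cv2.resize(c[150:185,255:315],(780,455),interpolation=0))
c=load('r2d.png')[1]['color']; cv2.imwrite('pics/r2dd.png',cv2.resize(c[100:280,150:330],(600,600),interpolation=2))
E
```

```text
(np.float64(275.13688324499907), np.float64(159.05951278432696)) (np.float64(274.4900041659983), np.float64(170.83336902988273)) (np.float64(274.2199936083205), np.float64(176.94108526698517))
8 gauge coords [[-1.3, 92.6], [-16.1, 54.5], [-23.9, 34.0]] ang weight 0.372 tab 0.369
10 gauge coords [[-1.2, 94.1], [-16.0, 56.2], [-23.8, 35.7]] ang weight 0.372 tab 0.369
```

View pics/r2zz.png

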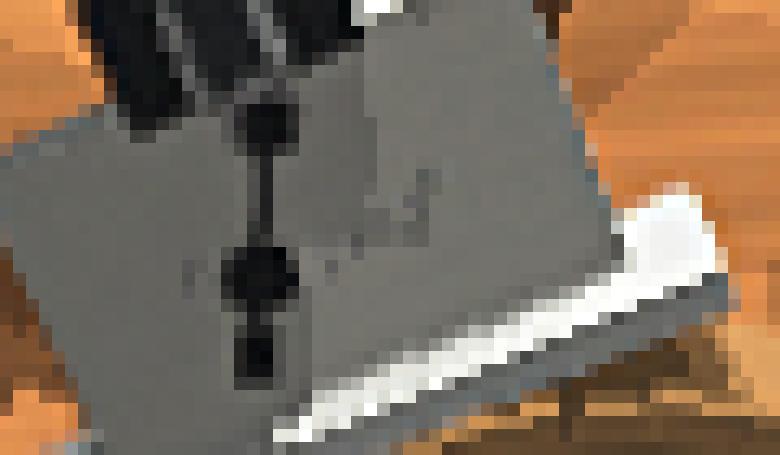

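View pics/r2dd.png

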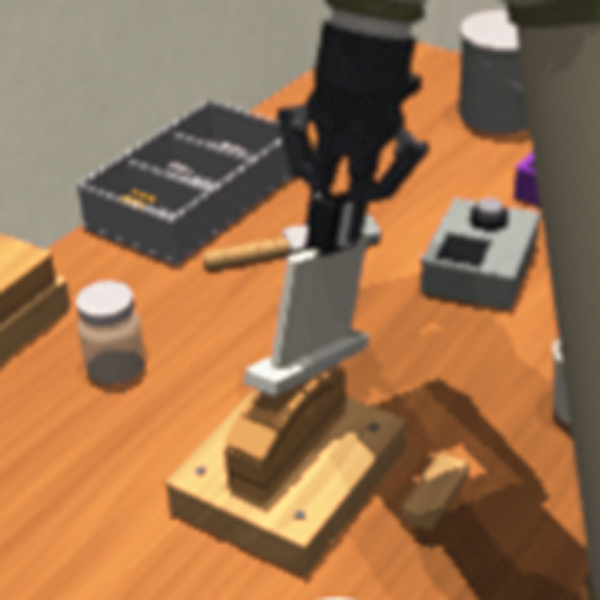

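The pointer reads 0.372 and the tab 0.369, with about 11 N of contact and the tool tilted 0.366. The pointer has settled on the mark, so I'm handing in.

```bash
python3 -c "
from rig import ctrl
s=ctrl.sense();print(s['time_s'],s['force'],s['grip_width']);print(ctrl.finish_job())"
```

```text
16.1167 [-1.01671517  1.23306931  5.6649917 ] 0.24510355977054601
the job is handed in; nothing more can be done
None
```

I did the whole job in the order asked and handed it in at 16.1 s; no verdict was reported.

- **Recorder:** I pushed the grey recorder's button until it bottomed at 16 N, about 6 mm down. Its top then measured 66.8 mm again, the same as before the press.
- **Gauge:** I gripped it by the handle at 110 N and set it level on the stud's crown, in line with the block's 2.3° turn. I then rocked it over about the stud's centre while it stayed in contact.

**Last checks:**
- **Pointer:** The scene camera puts the pointer at 0.372 rad and the tab at 0.369 rad. The close view before the grasp had the mark at about 0.366 rad, and the tool's tilt is 0.366 rad. The differences are far inside the tab's half-width of about 0.07 rad.
- **Contact:** The underside is 110.3 mm from the stud's origin, pressed with about 11 N, and the grip opening is unchanged.
- **Other things:** The shim is where it was, and nothing else looked moved, though I did not measure each one.

No check failed. The scene and side cameras disagreed by 3 to 6 mm in x on most objects. I therefore placed the recorder, gauge and stud from the wrist camera, and compared gauge with stud within the same view.

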